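# Match a rotor hub to the keyed test shaft and lock it

### The arm

A 6-joint arm with a two-finger parallel gripper is mounted at the origin on the work surface. World frame = base frame: x ahead of the robot, y to its left, z up, the work surface at z = 0. Lengths are in m, angles in rad, forces in N, time in s.
With the tool pointing down it reaches from about 0.25 to 0.8 m from the base axis. Payload 3.9 kg.
Tool frame: the origin (TCP) lies at the very end of the fingers, on their centre line; the grasp point (between the pads) lies 19 mm behind it; z points along the fingers, y is the direction in which the jaws open and shut (so a half turn about z gives the same grasp; the last joint's range is limited). The gripper opens to 85 mm and grips with 20 to 120 N. Pads are 22 mm wide; open, the fingers measure 114 mm over their backs; the gripper's body (76 mm by 85 mm) begins 54 mm behind the grasp point. The pads swing forward as they close: fully open they stand 13 mm farther back than shut.
Start: joints at [1.102, 0.26, -0.138, 1.173, 0, 1.571], TCP at [0.237, 0.468, 0.209] pointing down, gripper open.
Joint ranges: [-2.78, 2.78], [-0.83, 1.72], [-1.28, 1.37], [-1.9, 2.12], [-1.57, 1.48], [-3.14, 3.14]. Speed limits (rad/s): [2.57, 2.57, 3.14, 3.14, 3.14, 3.14].

### API

Orientations are given as a rotation vector (axis times angle).
In Python, from bench import telemetry, viewer, workorder gives the robot as it stands.
- The arm moves only by the tool play_rows, never from a script. Its argument "commands" is a list of rows, each an object with "angular": the turn, a rotation vector about the tool's x, y, z in degrees, a list of three; "delta_pos": the shift along the tool's x, y, z in cm, a list of three; "hand": the closure, from -1 (fully open) to 1 (shut), so that 0 is half open. In form: [{"angular": [ax, ay, az], "delta_pos": [dx, dy, dz], "hand": hand}, ...]. A call has 1 to 12 rows; each row is the pose to reach, as a shift and turn from the pose commanded when the call began, along the tool's axes at that moment; what a row does not reach only later rows make up. A row lasts 1/10 s, in which the tool goes at most 50 mm and 8.59 degrees, less where a joint would pass 70% of its speed; a pose out of reach is approached as far as the arm can. A call with a gripper value outside its range is refused whole. The fingers move at their own pace and stop on an object; "grip_force" is the grip in N (left out, the last holds). Time passes only in rows, so rows that repeat a pose let the fingers close. It gives the time, the measured TCP pose, the force and the opening at its end, in the units of the state.
- telemetry.read_state(): the state, without advancing time (a new reading comes with each control period).
- viewer.snapshot(name): name is "scene" or "top" or "wrist"; returns the picture (480x640x3 uint8, red, green, blue); there is no depth.
- viewer.calibration(name): a dict with "fx", "fy", "cx", "cy" (pixels), "R" (3x3) and "t" (3): a world point X has camera coordinates R X + t; the wrist camera has in their place "T_tool_cam" (4x4, takes a point from camera to tool coordinates, whose origin is the TCP and whose axes are the flange's). Camera axes: x right, y down, z forward; pixel columns grow to the right and rows downward; lengths in m; the calibration is good to about 2 mm. A picture is of the moment at which its call begins: read the wrist's pose just before it. calibration takes no time and is no camera call.
- workorder.hand_in(): hands the job in, once; it reports no verdict.
The state is a dict: "clock": time; "joint_pos": joint angles; "joint_velocities": joint speeds; "effort": joint torques, N m; "ee_pos": TCP position; "eef_rot": TCP orientation; "contact_force": force on the tool from outside, world axes, zero at the start; "torque": the same for the moment, N m; "opening": finger opening in m.
Only numpy, scipy, OpenCV 4.12 (cv2) and the standard library are available. Lean on these libraries where they do the work, as an engineer would, in place of code of your own. Each camera call takes 0.05 s, during which the arm holds its last target. There are 200 camera calls.

### The job

Find the blue rotor hub whose two keyways are spaced like the two yellow keys on the test shaft, and lower it gently, without dropping it, over the shaft until it is fully home. Then, with its two orange tabs squeezed together, turn it and the shaft until the tabs line up with the gaps between the green catch posts, and let go so that both tabs spring out into the gaps. Leave the other two hubs, the bottle, the cup and the wrench where they are.

Things in the scene. Friction and masses are not known exactly. Their poses are not given: they have to be found in the camera images.
- station: Fixed white test station, base 190 x 190 x 18 mm, origin at the centre of its underside, z up. Green catch posts in two pairs, at its +x and -x sides, 59 to 71 mm from the centre, tops 79 mm above the bench; each pair leaves a gap 22 mm wide on the station's x axis. A seated hub's drum turns freely between them; its tab feet pass the posts only when squeezed in.
- station_seat (a point): Centre of the seat (90 mm aluminium shoulder of the shaft) on which a hub's underside rests when fully home: on the shaft's axis, 30 mm above the bench; axes as the station's.
- test_shaft (a joint): Angle of the keyed shaft from the station's x axis (rad, counter-clockwise from above positive). 0: the matching hub on it has its tabs in line with the gaps. Starts between -1.1 and -0.7, can turn from -1.4 to 0.5 with 0.06 N m of friction, stays where left.
- shaft_top (a point): Centre of the top of the dark upright shaft, 39 mm across, 68 mm above the bench (38 above the seat). Axes turn with the shaft. Its two yellow keys (9 mm wide, to 29 mm from the axis, from the seat to 4 mm below the top) point at 45 and 135 degrees about z from its +x. The matching hub goes on with its axes along these axes only (play about 0.06 rad).
- hub_quarter: Loose navy rotor hub, about 0.46 kg: drum 110 mm across, 40 mm high, aluminium-lined 42 mm through bore with two keyways (slots 12 mm wide, to 33 mm from the axis; a yellow stripe on top by each) 90 degrees apart, at 45 and 135 degrees about z from its +x, counter-clockwise from above. Origin: axis, underside; z up. Two orange spring tabs on top at its +x and -x: grip by squeezing these along its x.
- hub_opposite: Loose navy rotor hub, about 0.46 kg: drum 110 mm across, 40 mm high, aluminium-lined 42 mm through bore with two keyways (slots 12 mm wide, to 33 mm from the axis; a yellow stripe on top by each) opposite each other, at 90 and 270 degrees about z from its +x, counter-clockwise from above. Origin: axis, underside; z up. Two orange spring tabs on top at its +x and -x: grip by squeezing these along its x.
- hub_wide: Loose navy rotor hub, about 0.46 kg: drum 110 mm across, 40 mm high, aluminium-lined 42 mm through bore with two keyways (slots 12 mm wide, to 33 mm from the axis; a yellow stripe on top by each) 135 degrees apart, at 90 and 225 degrees about z from its +x, counter-clockwise from above. Origin: axis, underside; z up. Two orange spring tabs on top at its +x and -x: grip by squeezing these along its x.
- hub_quarter_tab_p (a joint): Tab at the hub's +x (same on all hubs): 0 = sprung out, 0.008 = squeezed fully in (m), spring 2 to 5 N. Paddle 24 mm wide, 6 thick, from 42 to 94 mm above the hub's underside, outer face 31 mm from the axis (62 mm over both, 46 squeezed).
- hub_quarter_tab_n (a joint): The like tab at the hub's -x: 0 = out, 0.008 = fully in (m). Each tab's foot, 12 mm wide, 42 to 48 mm above the hub's underside, reaches out over the drum to 64 mm from the axis (56 mm squeezed in).
- saline_bottle: Bystander: whitish capped bottle, 66 mm across, 150 mm tall, origin at its underside.
- beaker: Bystander: white open cup, 72 mm across, 90 mm tall, origin at its underside.
- wrench: Bystander: steel wrench 180 mm long lying flat, along its x.

How it is judged:
By the outcome, as a careful person would: the job done as asked, in the order asked, and still so for the second after the job is handed in, with the robot touching nothing.
It also fails if it takes over 48 s, if anything falls off the work surface, if the arm or the gripper's body presses on something with over 40 N, if the wrist force passes 120 N, or if a joint passes its speed limit or range.

## Working session

There is one attempt and no reset: what is moved stays moved. The work goes in short steps, Python scripts to look and compute and a tool call to move; the robot and the scene stay as the last step left them, time stands still between calls to the robot, and variables do not carry over. Pictures are saved under pics/ and viewed, about 8 in all and at most 12, crops included, and the job is handed in when it is done.

Besides the shell and the picture viewer there is one more tool, called after ">>>" as a command line: name --argument value ..., lists and objects as JSON in quotes. play_rows: Moves the arm, as the interface text tells. Its arguments: {"type":"object","properties":{"commands":{"type":"array","items":{"type":"object","properties":{"angular":{"type":"array","items":{"type":"number"}},"delta_pos":{"type":"array","items":{"type":"number"}},"hand":{"type":"number"}}}},"grip_force":{"type":"number"}},"required":["commands"]}

```bash
mkdir -p pics; ls; python3 - <<'E'
from bench import telemetry, viewer
import cv2,numpy as np
s=telemetry.read_state();print({k:np.round(v,3) for k,v in s.items()})
for n in("top","scene"):
    im=viewer.snapshot(n);cv2.imwrite(f"pics/{n}0.png",im[:,:,::-1]);c=viewer.calibration(n);print(n,c)
print(viewer.calibration("wrist"))
E
```

```text
pics
{'clock': np.float64(0.0), 'joint_pos': array([ 1.102,  0.261, -0.139,  1.173,  0.   ,  1.571]), 'joint_velocities': array([-0.001,  0.003, -0.002, -0.001,  0.003, -0.   ]), 'effort': array([-0.0000e+00, -4.0568e+01,  2.5392e+01,  1.9000e-02, -0.0000e+00,
       -0.0000e+00]), 'ee_pos': array([0.237, 0.468, 0.208]), 'eef_rot': array([-7.300e-01, -3.055e+00,  3.000e-03]), 'contact_force': array([-0.537,  0.231, -0.606]), 'torque': array([-0.022,  0.004, -0.003]), 'opening': np.float64(0.085)}
top {'fx': 591.3710348074984, 'fy': 591.3710348074984, 'cx': 310.9427138241948, 'cy': 245.31704087689863, 'R': array([[ 1.50061265e-02, -9.99886489e-01,  1.35106919e-03],
       [-9.91265570e-01, -1.50537809e-02, -1.31018906e-01],
       [ 1.31024373e-01,  6.26817912e-04, -9.91378949e-01]]), 't': array([0.00298817, 0.61366192, 1.16671581])}
scene {'fx': 594.8368940826501, 'fy': 594.8368940826501, 'cx': 319.94187935345315, 'cy': 232.05016694887826, 'R': array([[ 0.04400819,  0.99894018, -0.013483  ],
       [ 0.76536494, -0.04238603, -0.64219929],
       [-0.64209017,  0.01794261, -0.76641913]]), 't': array([-0.03073015, -0.39302353,  1.46036391])}
{'fx': 361.9095185115735, 'fy': 361.9095185115735, 'cx': 321.85561828864616, 'cy': 239.30641537187756, 'T_tool_cam': array([[-9.28002661e-04, -9.66288824e-01, -2.57458825e-01,
         6.53311237e-02],
       [ 9.99999538e-01, -8.32375130e-04, -4.80416421e-04,
        -9.40288992e-04],
       [ 2.49918696e-04, -2.57459152e-01,  9.66289151e-01,
        -1.64775862e-01],
       [ 0.00000000e+00,  0.00000000e+00,  0.00000000e+00,
         1.00000000e+00]])}
```

View pics/top0.png

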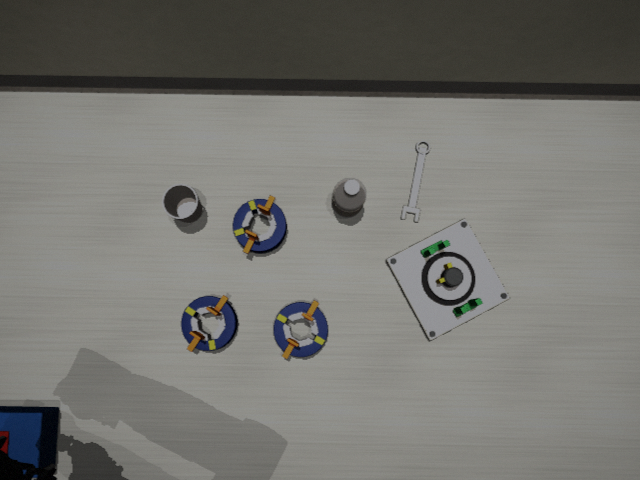

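View pics/scene0.png

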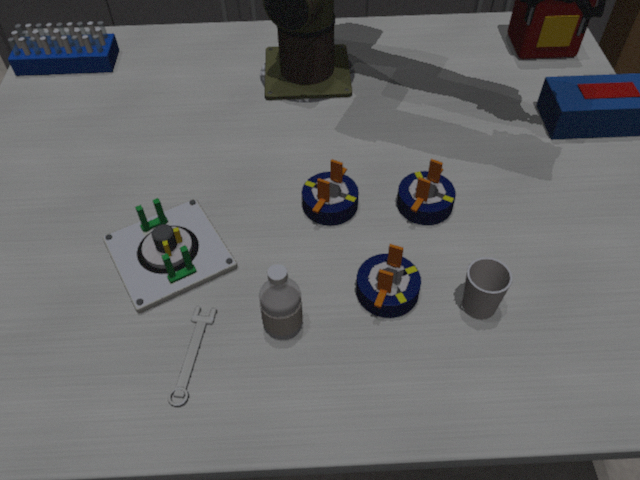

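Top view: three hubs at (260,226), (210,323), (301,330). The stripes at (253,205)/(239,232) are about 90° apart, so hub A is the quarter hub. The station is at about (450,278), with keys pointing left and posts at (435,248)/(467,307).

```bash
cat > h.py <<'E'
import numpy as np, cv2
from scipy.spatial.transform import Rotation as Ro
from bench import telemetry, viewer
def cam(n):
    s=telemetry.read_state(); c=viewer.calibration(n); im=viewer.snapshot(n)
    K=(c['fx'],c['fy'],c['cx'],c['cy'])
    if n=='wrist':
        T=np.eye(4);T[:3,:3]=Ro.from_rotvec(s['eef_rot']).as_matrix();T[:3,3]=s['ee_pos'];T=T@c['T_tool_cam']
        return im,K,T[:3,:3],T[:3,3]
    R=c['R'];return im,K,R.T,-R.T@c['t']
def plane(px,K,R,o,z):
    px=np.atleast_2d(px).astype(float)
    d=np.c_[(px[:,0]-K[2])/K[0],(px[:,1]-K[3])/K[1],np.ones(len(px))]@R.T
    return o+d*((z-o[2])/d[:,2])[:,None]
RNG={'yellow':((22,120,60),(38,255,255)),'orange':((5,140,60),(20,255,255)),'navy':((105,120,30),(130,255,255)),'green':((50,120,40),(80,255,255))}
def blobs(im,col,roi=None,amin=15):
    m=cv2.inRange(cv2.cvtColor(im,cv2.COLOR_RGB2HSV),*map(np.array,RNG[col]))
    if roi:
        k=np.zeros_like(m);k[roi[1]:roi[3],roi[0]:roi[2]]=255;m&=k
    n,_,st,ce=cv2.connectedComponentsWithStats(m)
    return m,[(ce[i],st[i]) for i in range(1,n) if st[i,4]>=amin]
def rel(target,yaw_y):
    """shift/turn in the tool frame (cm,deg) to reach TCP target, pointing down, tool y along world angle yaw_y (mod pi)"""
    s=telemetry.read_state();R=Ro.from_rotvec(s['eef_rot']).as_matrix()
    best=None
    for k in(0,np.pi):
        y=np.array([np.cos(yaw_y+k),np.sin(yaw_y+k),0]);z=np.array([0,0,-1.]);G=np.c_[np.cross(y,z),y,z]
        v=Ro.from_matrix(R.T@G).as_rotvec(degrees=True)
        if best is None or np.linalg.norm(v)<np.linalg.norm(best):best=v
    return np.round(R.T@(np.array(target)-s['ee_pos'])*100,2),np.round(best,2)
E
python3 - <<'E'
from h import *
im,K,R,o=cam('top')
m,b=blobs(im,'navy',(225,185,295,265),50)
pts=np.argwhere(m)[:,::-1]
hull=cv2.convexHull(pts.astype(np.float32));print('navy rect',cv2.boundingRect(hull), plane(cv2.fitEllipse(hull)[0],K,R,o,.035))
for c in('yellow','orange'):
  for z in ((.04,) if c=='yellow' else (.09,.045)):
    print(c,[(np.round(p),s[4],np.round(plane(p,K,R,o,z)[0],3)) for p,s in blobs(im,c,(225,185,295,265),8)[1]])
print('green',[(np.round(p),s[4],np.round(plane(p,K,R,o,.06)[0],3)) for p,s in blobs(im,'green',None,15)[1]])
print('key',[(np.round(p),s[4],np.round(plane(p,K,R,o,.062)[0],3)) for p,s in blobs(im,'yellow',(400,240,500,310),5)[1]])
print('shaft',plane([453,276],K,R,o,.068))
# station corners by white mask
y=plane([[464,225],[393,261],[503,296],[432,334]],K,R,o,.018);print('screws',np.round(y,3),y.mean(0))
print('bottle',plane([352,187],K,R,o,.15))
s=telemetry.read_state();print(np.round(Ro.from_rotvec(s['eef_rot']).as_matrix(),2))
E
```

```text
navy rect (233, 199, 53, 52) [[0.65504159 0.1194901  0.035     ]]
yellow [(array([252., 205.]), np.int32(47), array([0.696, 0.135, 0.04 ])), (array([239., 232.]), np.int32(52), array([0.64, 0.16, 0.04]))]
orange [(array([267., 204.]), np.int32(88), array([0.688, 0.1  , 0.09 ])), (array([250., 233.]), np.int32(37), array([0.63 , 0.132, 0.09 ])), (array([249., 244.]), np.int32(82), array([0.607, 0.134, 0.09 ]))]
orange [(array([267., 204.]), np.int32(88), array([0.697, 0.104, 0.045])), (array([250., 233.]), np.int32(37), array([0.637, 0.136, 0.045])), (array([249., 244.]), np.int32(82), array([0.613, 0.139, 0.045]))]
green [(array([434., 247.]), np.int32(152), array([ 0.611, -0.236,  0.06 ])), (array([478., 301.]), np.int32(34), array([ 0.504, -0.321,  0.06 ])), (array([464., 308.]), np.int32(100), array([ 0.489, -0.293,  0.06 ]))]
key [(array([449., 265.]), np.int32(22), array([ 0.575, -0.264,  0.062])), (array([442., 280.]), np.int32(27), array([ 0.546, -0.249,  0.062]))]
shaft [[ 0.55286106 -0.27008541  0.068     ]]
screws [[ 0.664 -0.307  0.018]
 [ 0.586 -0.158  0.018]
 [ 0.517 -0.384  0.018]
 [ 0.438 -0.237  0.018]] [ 0.55141809 -0.27170035  0.018     ]
bottle [[ 0.71073832 -0.06329112  0.15      ]]
[[-0.89  0.45 -0.  ]
 [ 0.45  0.89 -0.  ]
 [-0.   -0.   -1.  ]]
```

```bash
python3 -c "
from h import *
print(rel([.654,.119,.19],np.radians(-24)))"
```

```text
(array([-52.97, -12.28,   1.83]), array([-7.000e-02,  7.000e-02,  8.714e+01]))
```

>>> play_rows --commands '[{"angular": [0, 0, 30], "delta_pos": [-18, -4, 0], "hand": -1}, {"angular": [0, 0, 60], "delta_pos": [-36, -8, 1], "hand": -1}, {"angular": [0, 0, 87], "delta_pos": [-53, -12.3, 1.8], "hand": -1}, {"angular": [0, 0, 87], "delta_pos": [-53, -12.3, 1.8], "hand": -1}, {"angular": [0, 0, 87], "delta_pos": [-53, -12.3, 1.8], "hand": -1}, {"angular": [0, 0, 87], "delta_pos": [-53, -12.3, 1.8], "hand": -1}, {"angular": [0, 0, 87], "delta_pos": [-53, -12.3, 1.8], "hand": -1}, {"angular": [0, 0, 87], "delta_pos": [-53, -12.3, 1.8], "hand": -1}, {"angular": [0, 0, 87], "delta_pos": [-53, -12.3, 1.8], "hand": -1}, {"angular": [0, 0, 87], "delta_pos": [-53, -12.3, 1.8], "hand": -1}, {"angular": [0, 0, 87], "delta_pos": [-53, -12.3, 1.8], "hand": -1}, {"angular": [0, 0, 87], "delta_pos": [-53, -12.3, 1.8], "hand": -1}]'

```text
clock: 1.35
ee_pos: [0.6581, 0.1148, 0.1888]
eef_rot: [2.636, 1.705, -0.001]
contact_force: [0.6, -0.2, -0.4]
opening: 0.0852
```

>>> play_rows --commands '[{"angular": [0, 0, 0], "delta_pos": [0, 0, 0], "hand": -1}, {"angular": [0, 0, 0], "delta_pos": [0, 0, 0], "hand": -1}, {"angular": [0, 0, 0], "delta_pos": [0, 0, 0], "hand": -1}, {"angular": [0, 0, 0], "delta_pos": [0, 0, 0], "hand": -1}]'

```text
clock: 1.75
ee_pos: [0.6536, 0.1203, 0.1913]
eef_rot: [-2.631, -1.717, -0.0]
contact_force: [-0.1, -1.0, -0.6]
opening: 0.0852
```

```bash
python3 - <<'E'
from h import *
s=telemetry.read_state();print(s['clock'],s['ee_pos'],s['joint_pos'],rel([.654,.119,.19],np.radians(-24)))
im,K,R,o=cam('wrist');cv2.imwrite('pics/w1.png',im[:,:,::-1])
for c,z in(('yellow',.04),('orange',.094)):
    print(c,[(np.round(p),s[4],s[:4],np.round(plane(p,K,R,o,z)[0],4)) for p,s in blobs(im,c,None,60)[1]])
E
```

```text
1.75 [0.65362604 0.1203273  0.19130461] [1.81991536e-01 5.12546395e-01 2.09270391e-01 1.26730762e+00
 1.20367395e-04 2.16735153e+00] (array([-0.11,  0.09,  0.13]), array([ 0.01, -0.01,  0.25]))
yellow [(array([ 69., 160.]), np.int32(326), array([ 62, 148,  15,  25], dtype=int32), array([0.4758, 0.2535, 0.04  ])), (array([288., 184.]), np.int32(278), array([277, 172,  24,  24], dtype=int32), array([0.6385, 0.1596, 0.04  ])), (array([359., 184.]), np.int32(287), array([348, 172,  23,  24], dtype=int32), array([0.6946, 0.1346, 0.04  ])), (array([ 37., 237.]), np.int32(267), array([ 25, 227,  23,  21], dtype=int32), array([0.41  , 0.2077, 0.04  ]))]
orange [(array([ 20., 207.]), np.int32(568), array([  0, 193,  40,  33], dtype=int32), array([0.4583, 0.2269, 0.094 ])), (array([ 92., 221.]), np.int32(1648), array([ 57, 203,  84,  40], dtype=int32), array([0.501 , 0.1969, 0.094 ])), (array([276., 222.]), np.int32(753), array([251, 207,  45,  41], dtype=int32), array([0.625 , 0.1408, 0.094 ])), (array([373., 224.]), np.int32(658), array([357, 212,  40,  36], dtype=int32), array([0.6901, 0.1107, 0.094 ])), (array([213., 387.]), np.int32(360), array([196, 379,  33,  15], dtype=int32), array([0.5157, 0.0346, 0.094 ]))]
```

View pics/w1.png

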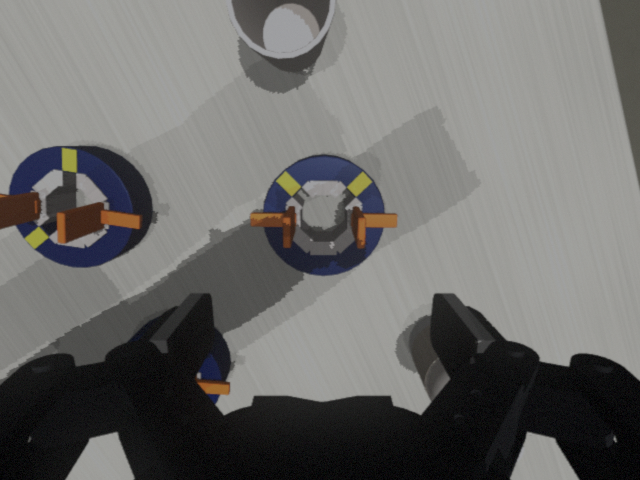

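Hub is at (0.654, 0.119) with its x axis at −24°, and the wrist and top views agree. Descending to grasp.

>>> play_rows --commands '[{"angular": [0, 0, 0.2], "delta_pos": [-0.1, 0.1, 4], "hand": -1}, {"angular": [0, 0, 0.2], "delta_pos": [-0.1, 0.1, 8], "hand": -1}, {"angular": [0, 0, 0.2], "delta_pos": [-0.1, 0.1, 11], "hand": -1}, {"angular": [0, 0, 0.2], "delta_pos": [-0.1, 0.1, 13.2], "hand": -1}, {"angular": [0, 0, 0.2], "delta_pos": [-0.1, 0.1, 13.8], "hand": -1}, {"angular": [0, 0, 0.2], "delta_pos": [-0.1, 0.1, 13.8], "hand": -1}, {"angular": [0, 0, 0.2], "delta_pos": [-0.1, 0.1, 13.8], "hand": -1}]'

```text
clock: 2.5
ee_pos: [0.656, 0.1183, 0.0544]
eef_rot: [2.635, 1.71, 0.004]
contact_force: [0.2, -0.2, 0.3]
opening: 0.0854
```

>>> play_rows --commands '[{"hand": 0, "delta_pos": [0, 0, 0], "angular": [0, 0, 0]}, {"hand": 0.2, "delta_pos": [0, 0, 0], "angular": [0, 0, 0]}, {"hand": 0.5, "delta_pos": [0, 0, 0], "angular": [0, 0, 0]}, {"hand": 1, "delta_pos": [0, 0, 0], "angular": [0, 0, 0]}, {"hand": 1, "delta_pos": [0, 0, 0], "angular": [0, 0, 0]}, {"hand": 1, "delta_pos": [0, 0, 0], "angular": [0, 0, 0]}, {"hand": 1, "delta_pos": [0, 0, 0], "angular": [0, 0, 0]}, {"hand": 1, "delta_pos": [0, 0, 0], "angular": [0, 0, 0]}]' --grip_force 40

```text
clock: 3.3
ee_pos: [0.655, 0.1187, 0.0556]
eef_rot: [-2.635, -1.71, -0.004]
contact_force: [-5.3, 1.1, 12.2]
opening: 0.0408
```

```bash
python3 - <<'E'
from h import *
print(rel([.552,-.271,.25],np.radians(-24)))
im,K,R,o=cam('wrist');cv2.imwrite('pics/w2.png',im[:,:,::-1])
im,K,R,o=cam('scene');cv2.imwrite('pics/s2.png',cv2.resize(im[140:340,290:490,::-1],(600,600)))
E
```

```text
(array([-39.74,   6.48, -19.53]), array([ 0.03, -0.14, -0.04]))
```

View pics/w2.png

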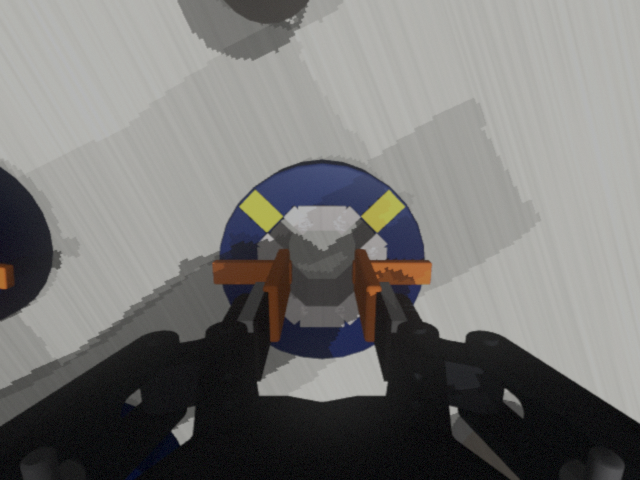

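>>> play_rows --commands '[{"hand": 1, "delta_pos": [0, 0, -1], "angular": [0, 0, 0]}, {"hand": 1, "delta_pos": [0, 0, -3], "angular": [0, 0, 0]}, {"hand": 1, "delta_pos": [0, 0, -6], "angular": [0, 0, 0]}, {"hand": 1, "delta_pos": [0, 0, -10], "angular": [0, 0, 0]}, {"hand": 1, "delta_pos": [0, 0, -14], "angular": [0, 0, 0]}, {"hand": 1, "delta_pos": [0, 0, -18], "angular": [0, 0, 0]}, {"hand": 1, "delta_pos": [0, 0, -19.5], "angular": [0, 0, 0]}, {"hand": 1, "delta_pos": [0, 0, -19.5], "angular": [0, 0, 0]}]'

```text
clock: 4.2
ee_pos: [0.6566, 0.1179, 0.2508]
eef_rot: [2.634, 1.708, 0.008]
contact_force: [1.7, -0.0, -5.1]
opening: 0.04
```

```bash
python3 - <<'E'
from h import *
s=telemetry.read_state();print(s['ee_pos'],s['contact_force'],s['torque'],s['opening'])
print(rel([.499,-.39,.25],np.radians(-24)))
im,K,R,o=cam('wrist');cv2.imwrite('pics/w3.png',im[:,:,::-1])
b=blobs(im,'yellow',(200,100,450,300),60)[1];print([(p,s[4]) for p,s in b])
E
```

```text
[0.6566432  0.11786741 0.25080053] [ 1.68199416 -0.03808469 -5.13330618] [-0.06305927 -0.04949789 -0.01133006] 0.03995916858160985
(array([-5.28e+01,  6.32e+00, -4.00e-02]), array([ 0.28, -0.16, -0.07]))
[(array([261.14906103, 210.87558685]), np.int32(852)), (array([382.63872491, 210.9149941 ]), np.int32(847))]
```

>>> play_rows --commands '[{"hand": 1, "delta_pos": [-2, 0.2, 0], "angular": [0, 0, 0]}, {"hand": 1, "delta_pos": [-5, 0.6, 0], "angular": [0, 0, 0]}, {"hand": 1, "delta_pos": [-9, 1, 0], "angular": [0, 0, 0]}, {"hand": 1, "delta_pos": [-14, 1.6, 0], "angular": [0, 0, 0]}, {"hand": 1, "delta_pos": [-19, 2.2, 0], "angular": [0, 0, 0]}, {"hand": 1, "delta_pos": [-24, 2.8, 0], "angular": [0, 0, 0]}, {"hand": 1, "delta_pos": [-29, 3.4, 0], "angular": [0, 0, 0]}, {"hand": 1, "delta_pos": [-34, 4, 0], "angular": [0, 0, 0]}, {"hand": 1, "delta_pos": [-39, 4.6, 0], "angular": [0, 0, 0]}, {"hand": 1, "delta_pos": [-44, 5.2, 0], "angular": [0, 0, 0]}, {"hand": 1, "delta_pos": [-48, 5.8, 0], "angular": [0, 0, 0]}, {"hand": 1, "delta_pos": [-51, 6.1, 0], "angular": [0, 0, 0]}]'

```text
clock: 5.45
ee_pos: [0.5001, -0.3751, 0.2446]
eef_rot: [-2.634, -1.704, 0.004]
contact_force: [-0.0, 0.8, -4.5]
opening: 0.0404
```

>>> play_rows --commands '[{"hand": 1, "delta_pos": [-1.3, 0.1, 0], "angular": [0, 0, 0]}, {"hand": 1, "delta_pos": [-1.8, 0.2, 0], "angular": [0, 0, 0]}, {"hand": 1, "delta_pos": [-1.8, 0.2, 0], "angular": [0, 0, 0]}, {"hand": 1, "delta_pos": [-1.8, 0.2, 0], "angular": [0, 0, 0]}, {"hand": 1, "delta_pos": [-1.8, 0.2, 0], "angular": [0, 0, 0]}, {"hand": 1, "delta_pos": [-1.8, 0.2, 0], "angular": [0, 0, 0]}]'

```text
clock: 6.05
ee_pos: [0.4977, -0.3888, 0.248]
eef_rot: [-2.634, -1.712, -0.0]
contact_force: [-1.0, 0.8, -5.3]
opening: 0.0399
```

```bash
python3 - <<'E'
from h import *
s=telemetry.read_state();print(s['ee_pos'],s['joint_pos'],s['opening'])
im,K,R,o=cam('wrist');cv2.imwrite('pics/w4.png',im[:,:,::-1])
for c,z in(('yellow',.064),('green',.079)):
    print(c,[(np.round(p,1),s[4],s[:4],np.round(plane(p,K,R,o,z)[0],4)) for p,s in blobs(im,c,None,40)[1]])
E
```

```text
[ 0.49774111 -0.3888274   0.24795666] [-6.63272187e-01  4.39793853e-01  2.33653445e-01  1.36463185e+00
  2.02932567e-04  1.32577292e+00] 0.0399292213720604
yellow [(array([305.4,  46. ]), np.int32(89), array([301,  40,  11,  14], dtype=int32), array([ 0.5435, -0.2497,  0.064 ])), (array([345. ,  48.5]), np.int32(82), array([339,  42,  12,  15], dtype=int32), array([ 0.5743, -0.2656,  0.064 ])), (array([261.1, 210.6]), np.int32(886), array([240, 190,  44,  42], dtype=int32), array([ 0.4431, -0.3645,  0.064 ])), (array([382.7, 210.8]), np.int32(847), array([362, 191,  42,  41], dtype=int32), array([ 0.5515, -0.413 ,  0.064 ]))]
green []
```

View pics/w4.png

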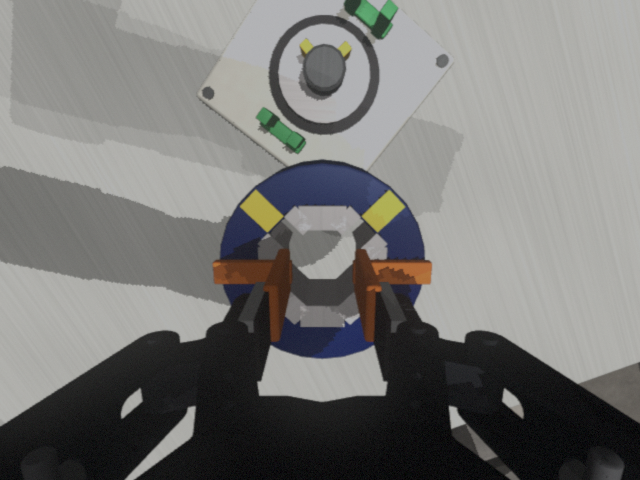

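```bash
cat > m.py <<'E'
from h import *
import sys
im=cv2.imread('pics/w4.png')[:,:,::-1].copy()
s=telemetry.read_state();c=viewer.calibration('wrist');K=(c['fx'],c['fy'],c['cx'],c['cy'])
T=np.eye(4);T[:3,:3]=Ro.from_rotvec(s['eef_rot']).as_matrix();T[:3,3]=s['ee_pos'];Tt=T;T=T@c['T_tool_cam'];R,o=T[:3,:3],T[:3,3]
g=cv2.cvtColor(im,cv2.COLOR_RGB2HSV)
cr=g[35:110,285:365];print(cr[32,[20,30,39,48,58,70]].tolist(), cr[[10,15,20,40,50,57,62,70],39].tolist())
hz=s['ee_pos'][2]-.0556
y=[p for p,q in blobs(im,'yellow',(200,150,450,300),60)[1]];a,b=plane(y,K,R,o,hz+.04)
if a[0]>b[0]:a,b=b,a
d=b-a;n=np.array([-d[1],d[0],0]);ctr=(a+b)/2-n/2
print('hub ctr',ctr,'yaw',np.degrees(np.arctan2(d[1],d[0])),'r',np.linalg.norm(d)/2,'in tool',Tt[:3,:3].T@(ctr-s['ee_pos']))
print('screws',np.round(plane([[208,93],[442,61]],K,R,o,.018),4))
E
python3 m.py; python3 -c "
import cv2;im=cv2.imread('pics/w4.png');cv2.imwrite('pics/w4c.png',cv2.resize(im[0:160,190:460],None,fx=2.9,fy=2.9,interpolation=cv2.INTER_CUBIC))"
```

```text
[[90, 3, 80], [75, 5, 106], [120, 2, 110], [90, 2, 109], [120, 3, 87], [120, 4, 180]] [[75, 6, 86], [105, 5, 110], [100, 7, 112], [110, 7, 106], [90, 5, 100], [120, 11, 48], [0, 3, 92], [15, 3, 177]]
hub ctr [ 0.49742843 -0.38867755  0.23242051] yaw -24.115184509393107 r 0.030725381034373583 in tool [ 0.0002233  -0.00040804  0.01559992]
screws [[ 0.4373 -0.2384  0.018 ]
 [ 0.6649 -0.3072  0.018 ]]
```

View pics/w4c.png

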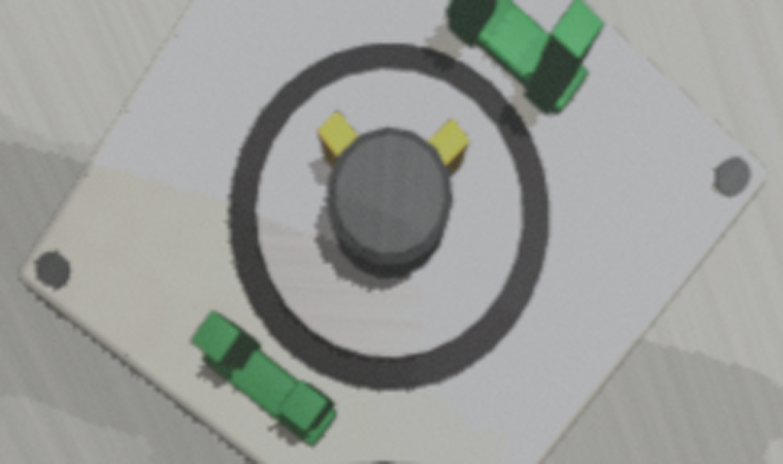

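```bash
cat >> m.py <<'E'
p=plane([324.5,66.2],K,R,o,.068);print('shaft top',p)
print(rel([.5515,-.2722,.145],np.radians(-27.3)))
E
python3 m.py|tail -2
```

```text
shaft top [[ 0.55180359 -0.27223186  0.068     ]]
(array([12.86,  0.16, 10.3 ]), array([ 0.01, -0.  ,  3.32]))
```

>>> play_rows --commands '[{"hand": 1, "delta_pos": [2, 0, 0], "angular": [0, 0, 1]}, {"hand": 1, "delta_pos": [5, 0.1, 0], "angular": [0, 0, 2]}, {"hand": 1, "delta_pos": [9, 0.1, 0], "angular": [0, 0, 3.3]}, {"hand": 1, "delta_pos": [12, 0.2, 0], "angular": [0, 0, 3.3]}, {"hand": 1, "delta_pos": [12.9, 0.2, 2], "angular": [0, 0, 3.3]}, {"hand": 1, "delta_pos": [12.9, 0.2, 5], "angular": [0, 0, 3.3]}, {"hand": 1, "delta_pos": [12.9, 0.2, 8], "angular": [0, 0, 3.3]}, {"hand": 1, "delta_pos": [12.9, 0.2, 9.8], "angular": [0, 0, 3.3]}, {"hand": 1, "delta_pos": [12.9, 0.2, 10.3], "angular": [0, 0, 3.3]}, {"hand": 1, "delta_pos": [12.9, 0.2, 10.3], "angular": [0, 0, 3.3]}, {"hand": 1, "delta_pos": [12.9, 0.2, 10.3], "angular": [0, 0, 3.3]}, {"hand": 1, "delta_pos": [12.9, 0.2, 10.3], "angular": [0, 0, 3.3]}]'

```text
clock: 7.3
ee_pos: [0.5528, -0.2736, 0.1466]
eef_rot: [2.681, 1.632, 0.003]
contact_force: [-0.7, -0.1, -5.2]
opening: 0.0402
```

```bash
python3 - <<'E'
from h import *
s=telemetry.read_state();print(s['ee_pos'],s['contact_force'],s['opening'])
print(rel([.5515,-.2722,.145],np.radians(-27.3)))
im,K,R,o=cam('wrist');cv2.imwrite('pics/w5.png',im[100:400,200:450][:,:,::-1].repeat(2,0).repeat(2,1))
E
```

```text
[ 0.55284189 -0.27356288  0.14655532] [-0.66460247 -0.14359324 -5.22791515] 0.04018341818250879
(array([ 0.06, -0.18,  0.15]), array([ 0.19, -0.01, -0.06]))
```

View pics/w5.png

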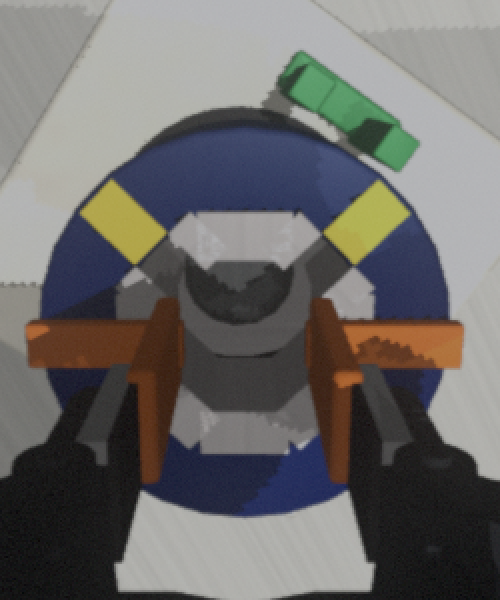

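>>> play_rows --commands '[{"hand": 1, "delta_pos": [0, -0.1, 0.5], "angular": [0, 0, 0]}, {"hand": 1, "delta_pos": [0, -0.1, 1], "angular": [0, 0, 0]}, {"hand": 1, "delta_pos": [0, -0.1, 1.3], "angular": [0, 0, 0]}, {"hand": 1, "delta_pos": [0, -0.1, 1.3], "angular": [0, 0, 0]}, {"hand": 1, "delta_pos": [0, -0.1, 1.3], "angular": [0, 0, 0]}]'

```text
clock: 7.85
ee_pos: [0.5506, -0.2725, 0.1315]
eef_rot: [-2.683, -1.633, 0.0]
contact_force: [-0.5, 0.4, -5.3]
opening: 0.0405
```

```bash
python3 - <<'E'
from h import *
for i in range(4):
    s=telemetry.read_state();print(s['ee_pos'],s['contact_force']);im=viewer.snapshot('wrist')
print(rel([.5515,-.2722,.1],np.radians(-27.3)))
cv2.imwrite('pics/w6.png',im[100:400,200:450][:,:,::-1].repeat(2,0).repeat(2,1))
E
```

```text
[ 0.55061138 -0.27246843  0.13153987] [-0.53860797  0.38851432 -5.314494  ]
[ 0.55080279 -0.2725587   0.13177698] [ 0.66800603  0.30107553 -6.06615129]
[ 0.55087391 -0.27261242  0.13190876] [ 0.27514777 -0.88722587 -4.99612994]
[ 0.55090851 -0.27261506  0.13197045] [-0.41349027  0.24643621 -5.16287793]
(array([0.06, 0.03, 3.2 ]), array([ 0.02, -0.  , -0.06]))
```

>>> play_rows --commands '[{"hand": 1, "delta_pos": [0.06, 0.03, 0.4], "angular": [0, 0, 0]}, {"hand": 1, "delta_pos": [0.06, 0.03, 0.7], "angular": [0, 0, 0]}, {"hand": 1, "delta_pos": [0.06, 0.03, 1.0], "angular": [0, 0, 0]}, {"hand": 1, "delta_pos": [0.06, 0.03, 1.2], "angular": [0, 0, 0]}, {"hand": 1, "delta_pos": [0.06, 0.03, 1.4], "angular": [0, 0, 0]}, {"hand": 1, "delta_pos": [0.06, 0.03, 1.6], "angular": [0, 0, 0]}, {"hand": 1, "delta_pos": [0.06, 0.03, 1.8], "angular": [0, 0, 0]}, {"hand": 1, "delta_pos": [0.06, 0.03, 1.8], "angular": [0, 0, 0]}]'

```text
clock: 8.85
ee_pos: [0.5511, -0.272, 0.1135]
eef_rot: [-2.683, -1.633, 0.0]
contact_force: [-0.5, -0.0, -3.9]
opening: 0.0404
```

>>> play_rows --commands '[{"hand": 1, "delta_pos": [0, 0, 0.3], "angular": [0, 0, 0]}, {"hand": 1, "delta_pos": [0, 0, 0.6], "angular": [0, 0, 0]}, {"hand": 1, "delta_pos": [0, 0, 0.9], "angular": [0, 0, 0]}, {"hand": 1, "delta_pos": [0, 0, 1.2], "angular": [0, 0, 0]}, {"hand": 1, "delta_pos": [0, 0, 1.5], "angular": [0, 0, 0]}, {"hand": 1, "delta_pos": [0, 0, 1.8], "angular": [0, 0, 0]}, {"hand": 1, "delta_pos": [0, 0, 2.1], "angular": [0, 0, 0]}, {"hand": 1, "delta_pos": [0, 0, 2.3], "angular": [0, 0, 0]}, {"hand": 1, "delta_pos": [0, 0, 2.3], "angular": [0, 0, 0]}, {"hand": 1, "delta_pos": [0, 0, 2.3], "angular": [0, 0, 0]}]'

```text
clock: 9.85
ee_pos: [0.5513, -0.2722, 0.0908]
eef_rot: [2.684, 1.633, -0.0]
contact_force: [0.3, 0.4, -6.4]
opening: 0.0401
```

>>> play_rows --commands '[{"hand": 1, "delta_pos": [0, 0, 0.1], "angular": [0, 0, 0]}, {"hand": 1, "delta_pos": [0, 0, 0.2], "angular": [0, 0, 0]}, {"hand": 1, "delta_pos": [0, 0, 0.3], "angular": [0, 0, 0]}, {"hand": 1, "delta_pos": [0, 0, 0.3], "angular": [0, 0, 0]}, {"hand": 1, "delta_pos": [0, 0, 0.3], "angular": [0, 0, 0]}]'

```text
clock: 10.35
ee_pos: [0.5513, -0.2721, 0.0878]
eef_rot: [-2.684, -1.633, 0.0]
contact_force: [0.5, 0.2, -5.1]
opening: 0.0406
```

>>> play_rows --commands '[{"hand": 1, "delta_pos": [0, 0, 0.1], "angular": [0, 0, 0]}, {"hand": 1, "delta_pos": [0, 0, 0.2], "angular": [0, 0, 0]}, {"hand": 1, "delta_pos": [0, 0, 0.3], "angular": [0, 0, 0]}, {"hand": 1, "delta_pos": [0, 0, 0.3], "angular": [0, 0, 0]}, {"hand": 1, "delta_pos": [0, 0, 0.3], "angular": [0, 0, 0]}]'

```text
clock: 10.85
ee_pos: [0.5515, -0.2724, 0.0858]
eef_rot: [2.683, 1.632, 0.001]
contact_force: [-1.7, 0.3, 4.6]
opening: 0.0402
```

Seated: contact came at TCP z 0.0858 against 0.0856 expected. Now turning by +55° (world).

>>> play_rows --commands '[{"hand": 1, "delta_pos": [0, 0, -0.05], "angular": [0, 0, -2]}, {"hand": 1, "delta_pos": [0, 0, -0.05], "angular": [0, 0, -5]}, {"hand": 1, "delta_pos": [0, 0, -0.05], "angular": [0, 0, -9]}, {"hand": 1, "delta_pos": [0, 0, -0.05], "angular": [0, 0, -13]}, {"hand": 1, "delta_pos": [0, 0, -0.05], "angular": [0, 0, -17]}, {"hand": 1, "delta_pos": [0, 0, -0.05], "angular": [0, 0, -21]}, {"hand": 1, "delta_pos": [0, 0, -0.05], "angular": [0, 0, -25]}, {"hand": 1, "delta_pos": [0, 0, -0.05], "angular": [0, 0, -27]}, {"hand": 1, "delta_pos": [0, 0, -0.05], "angular": [0, 0, -28]}, {"hand": 1, "delta_pos": [0, 0, -0.05], "angular": [0, 0, -28]}]'

```text
clock: 11.85
ee_pos: [0.5521, -0.2723, 0.0858]
eef_rot: [2.208, 2.233, 0.001]
contact_force: [0.4, 1.1, 1.1]
opening: 0.04
```

```bash
python3 - <<'E'
from h import *
s=telemetry.read_state();print(s['ee_pos'],s['contact_force'],s['torque'],s['joint_pos'])
print(rel([.5515,-.2722,.0858],np.radians(28)))
E
```

```text
[ 0.5521398  -0.27228701  0.08576004] [0.43415511 1.12839624 1.086175  ] [0.11994737 0.0194677  0.03847935] [-4.58397187e-01  4.83404668e-01 -1.25081902e-01  9.60636013e-01
  4.41014521e-04  1.10125698e+00]
(array([ 0.01, -0.06, -0.  ]), array([  0.09,   0.04, -27.36]))
```

>>> play_rows --commands '[{"hand": 1, "delta_pos": [0, 0, 0], "angular": [0, 0, -2]}, {"hand": 1, "delta_pos": [0, 0, 0], "angular": [0, 0, -5]}, {"hand": 1, "delta_pos": [0, 0, 0], "angular": [0, 0, -9]}, {"hand": 1, "delta_pos": [0, 0, 0], "angular": [0, 0, -13]}, {"hand": 1, "delta_pos": [0, 0, 0], "angular": [0, 0, -17]}, {"hand": 1, "delta_pos": [0, 0, 0], "angular": [0, 0, -21]}, {"hand": 1, "delta_pos": [0, 0, 0], "angular": [0, 0, -25]}, {"hand": 1, "delta_pos": [0, 0, 0], "angular": [0, 0, -27]}, {"hand": 1, "delta_pos": [0, 0, 0], "angular": [0, 0, -27.4]}, {"hand": 1, "delta_pos": [0, 0, 0], "angular": [0, 0, -27.4]}, {"hand": 1, "delta_pos": [0, 0, 0], "angular": [0, 0, -27.4]}]'

```text
clock: 12.95
ee_pos: [0.5524, -0.2721, 0.0858]
eef_rot: [1.617, 2.692, 0.002]
contact_force: [4.1, 0.7, 2.9]
opening: 0.0408
```

```bash
python3 - <<'E'
from h import *
s=telemetry.read_state();print(s['ee_pos'],s['contact_force'],s['torque'],s['joint_pos'])
print(rel([.5515,-.2722,.0858],np.radians(28)))
im,K,R,o=cam('wrist');cv2.imwrite('pics/w7.png',im[:,:,::-1])
b=[p for p,q in blobs(im,'yellow',(200,150,450,300),60)[1]];w=plane(b,K,R,o,.07);d=w[1]-w[0];d=d if d[0]>0 else -d
print('hub yaw',b,np.degrees(np.arctan2(d[1],d[0])))
E
```

```text
[ 0.5523871  -0.27214598  0.08577942] [4.11659096 0.70141069 2.87290684] [ 0.41245414 -0.51468722 -0.02918922] [-4.58271315e-01  4.83440621e-01 -1.24964726e-01  9.60442410e-01
  9.02948740e-04  6.23482868e-01]
(array([ 0.04, -0.08, -0.  ]), array([0.11, 0.06, 0.02]))
hub yaw [array([261.05154639, 210.27376861]), array([382.91169451, 210.57756563]), array([290.64642857, 232.98571429]), array([354.62613982, 234.23404255])] 27.80865303355975
```

View pics/w7.png

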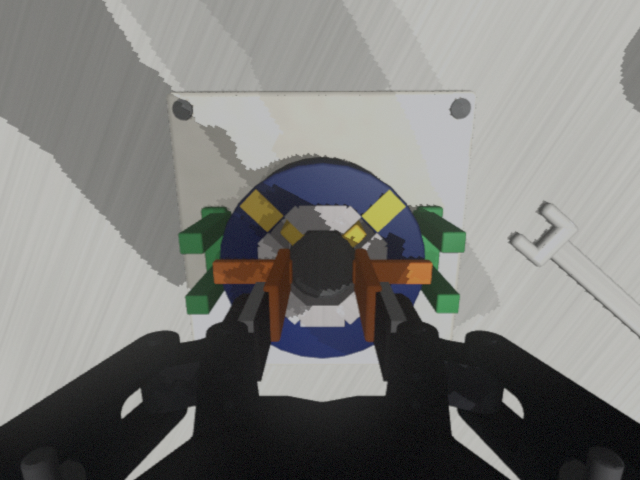

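Both tabs sit centred in the gaps (image row 272, gap from 250 to 293) and the station is square with the tool. I'm releasing slowly and following the pads' backward swing, so the hub isn't lifted.

>>> play_rows --commands '[{"hand": 0.05, "delta_pos": [0, 0, 0], "angular": [0, 0, 0]}, {"hand": -0.05, "delta_pos": [0, 0, 0], "angular": [0, 0, 0]}, {"hand": -0.15, "delta_pos": [0, 0, 0.1], "angular": [0, 0, 0]}, {"hand": -0.25, "delta_pos": [0, 0, 0.2], "angular": [0, 0, 0]}, {"hand": -0.35, "delta_pos": [0, 0, 0.3], "angular": [0, 0, 0]}, {"hand": -0.45, "delta_pos": [0, 0, 0.35], "angular": [0, 0, 0]}, {"hand": -0.6, "delta_pos": [0, 0, 0.35], "angular": [0, 0, 0]}, {"hand": -0.8, "delta_pos": [0, 0, 0.35], "angular": [0, 0, 0]}, {"hand": -0.9, "delta_pos": [0, 0, 0.2], "angular": [0, 0, 0]}, {"hand": -0.9, "delta_pos": [0, 0, 0.2], "angular": [0, 0, 0]}, {"hand": -0.9, "delta_pos": [0, 0, 0.2], "angular": [0, 0, 0]}]'

```text
clock: 14.1
ee_pos: [0.5512, -0.2721, 0.0834]
eef_rot: [-1.617, -2.693, 0.0]
contact_force: [-0.7, -0.3, 0.7]
opening: 0.0811
```

```bash
python3 - <<'E'
from h import *
im,K,R,o=cam('wrist');cv2.imwrite('pics/w8.png',im[:,:,::-1])
E
```

```text
(no output)
```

View pics/w8.png

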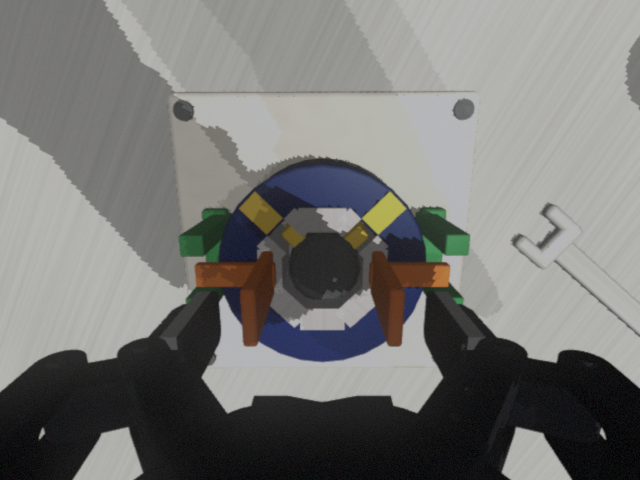

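Both tabs have sprung out: foot ends at columns 196 and 449, now between the posts. Retreating straight up.

>>> play_rows --commands '[{"hand": -0.9, "delta_pos": [0, 0, -1], "angular": [0, 0, 0]}, {"hand": -0.9, "delta_pos": [0, 0, -3], "angular": [0, 0, 0]}, {"hand": -0.9, "delta_pos": [0, 0, -6], "angular": [0, 0, 0]}, {"hand": -0.9, "delta_pos": [0, 0, -10], "angular": [0, 0, 0]}, {"hand": -0.9, "delta_pos": [0, 0, -14], "angular": [0, 0, 0]}, {"hand": -0.9, "delta_pos": [0, 0, -16], "angular": [0, 0, 0]}, {"hand": -0.9, "delta_pos": [0, 0, -16], "angular": [0, 0, 0]}, {"hand": -0.9, "delta_pos": [0, 0, -16], "angular": [0, 0, 0]}, {"hand": -0.9, "delta_pos": [0, 0, -16], "angular": [0, 0, 0]}]'

```text
clock: 15.05
ee_pos: [0.5504, -0.2717, 0.2418]
eef_rot: [-1.616, -2.691, 0.0]
contact_force: [-0.1, -0.8, 0.5]
opening: 0.0813
```

```bash
python3 - <<'E'
from h import *
im,K,R,o=cam('wrist');a=im[120:360,170:480]
b=[p for p,q in blobs(im,'yellow',None,60)[1]];w=plane(b,K,R,o,.07);print(np.round(b),np.round(w,4))
cv2.imwrite('pics/w9.png',cv2.resize(a[:,:,::-1],None,fx=2.4,fy=2.4))
print(telemetry.read_state()['contact_force'])
E
```

```text
[[289. 182.]
 [356. 182.]
 [342. 196.]
 [306. 196.]] [[ 0.5084 -0.2599  0.07  ]
 [ 0.5629 -0.2309  0.07  ]
 [ 0.5573 -0.2484  0.07  ]
 [ 0.5283 -0.2636  0.07  ]]
[ 0.22800501 -0.13747737 -0.31532246]
```

View pics/w9.png

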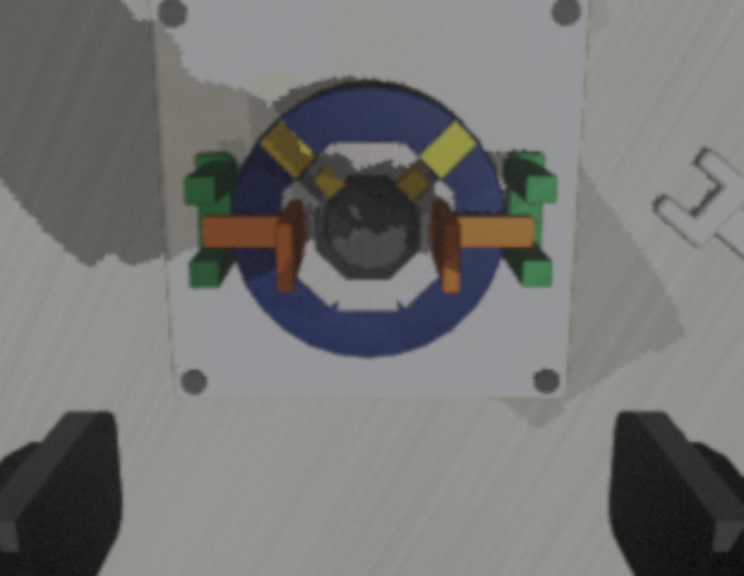

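The hub sits flat and centred, with both tabs out in the gaps. Stripe spacing at the home height is 61.7 mm, against 61.5 mm before. Handing in.

```bash
python3 -c "
from bench import workorder
print(workorder.hand_in())"
```

```text
the job is handed in; nothing more can be done
None
```

The matching hub is fully home on the shaft with both tabs sprung out in the gaps, and the job is handed in at about 15 s on the clock.

- **Hub choice and seating:** I picked the hub with keyways 90° apart and lowered it slowly. It touched down at TCP z 0.0858, against 0.0856 expected for fully home, with a net contact force of about 10 N.
- **Turn and release:** With the tabs squeezed, I turned the hub and shaft about 55° to line up with the gaps, then opened the gripper slowly so the hub was not lifted.
- **Final check:** The last close-up shows both tab feet between the posts. The hub's x axis is at 28.0° and the station's is about 28°. The stripe spacing fits the home height, and the gripper is clear of everything with no force on it.
- **Disagreements:** The gripper read a 40 mm opening while holding the tabs, where 46 mm was expected. The grip held without slipping.
- **Not checked:** I did not re-measure the other two hubs, the bottle, the cup or the wrench after the job. The planned path kept clear of them, and no unexpected force showed up.

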